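# Hang the tealight carrier below the display hanger

## Robot

A 7-joint arm with a two-finger parallel gripper is mounted at the origin on a cart in front of the work surface, level with it; the furniture and walls round the work are solid. World frame = base frame: x ahead of the robot, y to its left, z up, the work surface at z = 0. Lengths are in m, angles in rad, forces in N, time in s.
With the tool pointing down it reaches from about 0.4 to 0.875 m from the base axis. Payload 6.5 kg.
Tool frame: the origin (TCP) lies at the centre of the arm's flange, where the gripper is bolted on; the fingertips stand 166 mm ahead of it and the grasp point (between the pads) lies 147 mm ahead of it; z points along the fingers, y is the direction in which the jaws open and shut (so a half turn about z gives the same grasp; the last joint's range is limited). The gripper opens to 88 mm and grips with 3 to 60 N. Pads are 18 mm wide; open, the fingers measure 123 mm over their backs; the gripper's body (75 mm by 187 mm) begins 45 mm behind the grasp point.
Start: joints at [1.045, 0.536, -0.004, 1.538, 0.003, 1.067, -0.071], TCP at [0.288, -0.582, 0.405] pointing down, gripper open.
Joint ranges: [-2.7, 2.7], [-0.37, 2.16], [-1.27, 1.26], [0.24, 2.4], [-1.31, 4.45], [0.19, 1.91], [-2.76, 2.76]. Speed limits (rad/s): [2.39, 2.39, 3.14, 3.14, 3.14, 3.14, 3.14].

## Interface

Orientations are given as a unit quaternion [w, x, y, z].
In Python, from workcell import arm gives the robot as it stands.
- The arm moves only by the shell command python3 -m pendant 'ROWS' [FORCE]. ROWS is JSON, one flat list of numbers, 7 for each row, row after row: the turn, a rotation vector about the tool's x, y, z in degrees, then the shift along the tool's x, y, z in m, then the finger opening in m, from 0 to 0.0881. In form: [ax, ay, az, tx, ty, tz, hand, ax, ay, az, tx, ty, tz, hand, ...]. A call has 1 to 20 rows; each row shifts and turns the pose as measured when the row begins, along the tool's axes as they then stand; what a row does not reach is not made up. A row lasts 1/12 s, in which the tool goes at most 41.7 mm and 7.16 degrees, less where a joint would pass 70% of its speed; a pose out of reach is approached as far as the arm can. A call is refused whole if a number of a shift passes 0.0417 or a number of a turn 7.16, either way. A call with a gripper value outside its range is refused whole. The fingers move at their own pace and stop on an object; FORCE is the grip in N (left out, the last holds). Time passes only in rows, so rows that do not move let the fingers close. It gives the time, the measured TCP pose, the force and the opening at its end, in the units of the state.
- arm.sense(): the state, without advancing time (a new reading comes with each control period).
- arm.camera(name): name is "side" or "top"; returns the picture (480x640x3 uint8, red, green, blue); there is no depth.
- arm.calibration(name): a dict with "camera_matrix" (3x3 intrinsics, pixels), "origin" and "orientation" of the camera in the world. Camera axes: x right, y up, looking along -z (the intrinsics and any distortion apply to the point x, -y, -z); pixel columns grow to the right and rows downward; lengths in m; the calibration is good to about 2 mm. A picture is of the moment at which its call begins. calibration takes no time and is no camera call.
- arm.finish_job(): hands the job in, once; it reports no verdict.
The state is a dict: "t": time; "joint_pos": joint angles; "dq": joint speeds; "joint_efforts": joint torques, N m; "tcp_pos": TCP position; "tool_rot": TCP orientation; "wrist_force": force on the tool from outside, world axes, zero at the start; "ft_torque": the same for the moment, N m; "opening": finger opening in m.
Only numpy, scipy, OpenCV 4.12 (cv2) and the standard library are available. Lean on these libraries where they do the work, as an engineer would, in place of code of your own. Each camera call takes 0.05 s, during which the arm holds its last target.

## Task

Hang the tealight carrier by its hook from the lower bar of the wire hanger on the display stand, with the hook seated down in the groove of the collar on that bar, so that the two hang as a chain. The collar is clamped anywhere along the bar, so feel for it gently (never more than about 15 newtons against the hanger), keep the tealight in its dish, leave the candles and the mould where they stand, and let go of the carrier when it hangs still.

Things in the scene. Friction and masses are not known exactly. Their poses are not given: they have to be found in the camera images.
- stand: Fixed steel display stand. Origin on the table straight below the hanger's lower bar; x points to its post (away from the robot at yaw 0), z up. Base plate x -40 to 130, y -75 to 75 mm, 12 mm thick. Post 14 mm thick at x = 105 mm; its arm runs at 275 mm height from the post back to x = 0. On the -x side of the hanger there is nothing above the base plate.
- hanger: Wire hanger swinging freely on a pin along y at the end of the stand's arm; stiff along y and z. Origin on the pin, 275 mm above the table; x to the post, z up. A rectangular loop of 6 mm round wire in the y-z plane: lower bar axis at z = -100, top wire at z = -33, side wires at y = -68 and 68 mm; opening 130 wide, 61 mm high; a 12 mm wide strap joins top wire and pin.
- lower_bar (a point): Middle of the hanger's lower bar, on its axis, 175 mm above the table. y along the bar, x to the post, z up. A brass collar is clamped on the bar, its middle anywhere from y = -30 to 30 mm (not reported, it does not slide): a spool 22 mm long, two end flanges 24 mm across and 5 mm long with flat outer faces, between them a groove 12 mm wide and 14 mm across. Bare bar 6 mm.
- hook_seat (a point): Inside of the top of the carrier's hook, 115 mm above the carrier's underside. Axes: x from handle to hook, z up. Hook: 6 mm round wire in the x-z plane, an upside-down U, 28 mm inner width, top 6 mm above this point, shank at x = -17 mm, free tip at x = 14 to 22 mm, down to 27 mm below this point. Point's height over the bar axis: on bare bar 3, in groove 7, on flange 12 mm.
- handle (a point): Centre of the carrier's wooden handle, a block 34 (x) x 12 (y) x 30 (z) mm with free room on both sides, to be gripped across y. It lies at x = -78 mm, z = -45 mm from hook_seat (70 mm above the carrier's underside). Axes are the carrier's.
- carrier: Loose rigid tealight carrier, 0.2 to 0.4 kg, balanced so that it hangs upright from hook_seat; stands on the table at the start. Origin on its underside, straight below hook_seat; x from handle to hook, z up. Round dish 72 mm across, centre at x = 4.5 mm; a wire post at x = -30 mm carries the hook and the handle.
- tealight_mid (a point): Middle of the aluminium cup of the loose tealight (36 mm across, cup 14 mm high) standing in the carrier's dish, 101 mm below hook_seat. The rim stands 8 mm above the dish's inner floor; 46 mm inner width.
- candle_brown_1: Bystander: brown pillar candle, 68 mm across, 88 mm high, loose; origin at the centre of its underside.
- candle_orange: Bystander: square orange and yellow candle, 45 x 45 x 129 mm, loose; origin at the centre of its underside.
- silicone_mould: Bystander: round pink mould, 68 mm across, 51 mm high, loose; origin at the centre of its underside.

How it is judged:
On the way:
1. the carrier's hook has been passed through the hanger's loop, above the lower bar (x of hook_seat in the frame of lower_bar between -0.012 and 0.012 m and y of hook_seat in the frame of lower_bar between -0.065 and 0.065 m and z of hook_seat in the frame of lower_bar between 0.001 and 0.06 m), for 0.1 s.
At the end, for the whole second after the job is handed in: The carrier hangs free from the hanger's lower bar with its hook in the collar's groove (hook_seat 5 to 9 mm above the bar's axis, within 10 mm of it in x and 40 mm of the bar's middle in y), bearing on the hanger, upright within 0.2 rad and slower than 0.05 m/s, the tealight in its dish (x of hook_seat in the frame of lower_bar between -0.01 and 0.01 m and y of hook_seat in the frame of lower_bar between -0.04 and 0.04 m and z of hook_seat in the frame of lower_bar between 0.005 and 0.009 m and contact force between carrier and hanger above 1 N and angle between hook_seat's own z axis and vertical below 0.2 rad and distance between tealight_mid and hook_seat below 0.112 m and linear speed of carrier below 0.05 m/s); the robot touches nothing.
It fails at once if the carrier presses on the hanger or its collar with more than 15 N (contact force between carrier and hanger above 15 N).
It fails at once if the robot presses on the hanger with more than 15 N (contact force between any of the arm, the fingers and hanger above 15 N).
It fails at once if the tealight leaves the carrier's dish (distance between tealight_mid and hook_seat above 0.125 m).
It fails at once if a candle or the mould is moved by more than 30 mm (distance of any of candle_brown_1, candle_orange, silicone_mould from where it was at the start of the episode above 0.03 m).
It also fails if it takes over 64 s, if anything falls off the work surface, if the arm or the gripper's body presses on something with over 40 N, if the wrist force passes 120 N, or if a joint passes its speed limit or range.

## Working session

There is one attempt and no reset: what is moved stays moved. The work goes in short steps, Python scripts to look and compute and a shell command to move; the robot and the scene stay as the last step left them, time stands still between calls to the robot, and variables do not carry over. Pictures are saved under pics/ and viewed, and the job is handed in when it is done.

```bash
ls; mkdir -p pics; python3 - <<'E'
from workcell import arm
import cv2
for n in("side","top"):
    cv2.imwrite(f"pics/{n}0.png",arm.camera(n)[:,:,::-1]); print(n,arm.calibration(n))
print(arm.sense())
E
```

```text
pics
side {'camera_matrix': array([[524.31517641,   0.        , 317.90645369],
       [  0.        , 524.31517641, 247.88509111],
       [  0.        ,   0.        ,   1.        ]]), 'origin': array([0.31903186, 1.02624353, 0.65063698]), 'orientation': array([-0.10753412, -0.06301875,  0.55160115,  0.82474312])}
top {'camera_matrix': array([[542.10593363,   0.        , 320.71623105],
       [  0.        , 542.10593363, 249.17393796],
       [  0.        ,   0.        ,   1.        ]]), 'origin': array([ 0.41109504, -0.05806614,  1.23127453]), 'orientation': array([-0.70417604, -0.0682967 ,  0.05702708,  0.70442855])}
{'t': 0.1, 'joint_pos': array([ 1.04483435,  0.53708001, -0.004414  ,  1.53871226,  0.00259069,
        1.0672938 , -0.07117414]), 'dq': array([ 0.0004661 , -0.00063157, -0.00064783, -0.00254516, -0.00110104,
       -0.00016912,  0.00124853]), 'joint_efforts': array([ 3.93098686e-03, -5.72071731e+01,  9.94084440e-01, -2.52231109e+01,
       -5.62499079e-02,  1.33816490e-02,  9.37929303e-05]), 'tcp_pos': array([ 0.28830179, -0.58225812,  0.40395766]), 'tool_rot': array([-7.09066726e-04,  9.73685073e-01,  2.27896522e-01, -2.24893494e-04]), 'wrist_force': array([-0.80321893,  0.88658939,  0.16652066]), 'ft_torque': array([ 0.01217699, -0.03527848,  0.00876786]), 'opening': 0.0880332201040938}
```

View pics/side0.png

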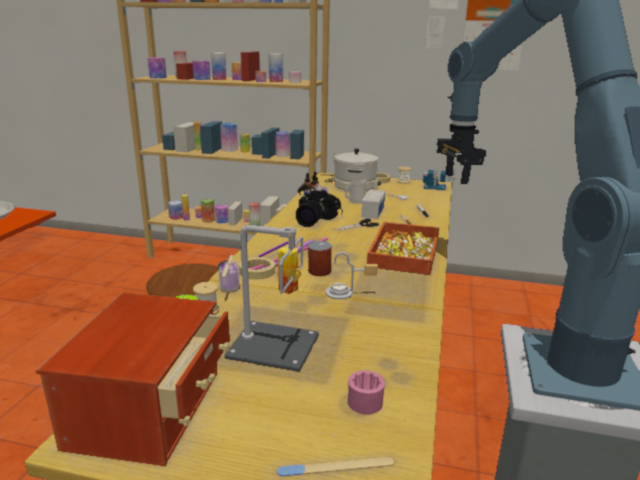

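View pics/top0.png

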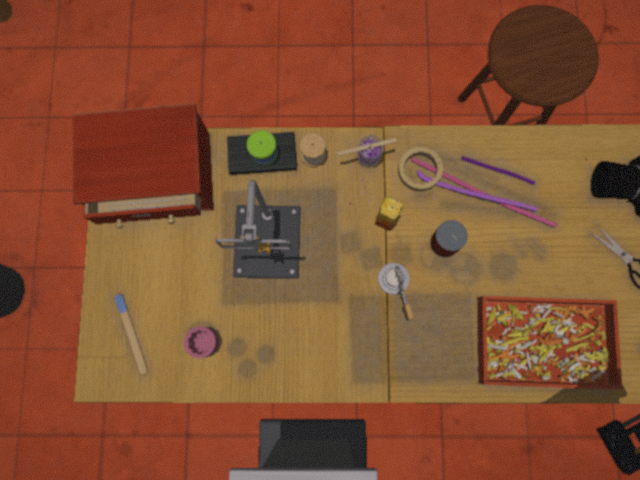

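```bash
cat > h.py <<'E'
import numpy as np
from scipy.spatial.transform import Rotation as R
from scipy.optimize import least_squares
from workcell import arm
def cal(n):
    c=arm.calibration(n);q=c['orientation'];return c['camera_matrix'],c['origin'],R.from_quat([q[1],q[2],q[3],q[0]])
def proj(n,P):
    K,o,r=cal(n);p=r.inv().apply(np.atleast_2d(P)-o);p=p*[1,-1,-1]
    u=p@K.T;return u[:,:2]/u[:,2:]
def plane(n,px,z):
    K,o,r=cal(n);d=np.linalg.inv(K)@[px[0],px[1],1];d=r.apply(d*[1,-1,-1]);return o+d*(z-o[2])/d[2]
def tri(a,b,g=(.6,0,.1)):
    s=least_squares(lambda P:np.r_[proj('side',P)[0]-a,proj('top',P)[0]-b],g);return s.x,s.fun
E
python3 - <<'E'
import cv2
s=cv2.imread('pics/side0.png');t=cv2.imread('pics/top0.png')
def crop(i,x,y,w,h,k,o):
    cv2.imwrite(o,cv2.resize(i[y:y+h,x:x+w],None,fx=k,fy=k,interpolation=cv2.INTER_CUBIC))
crop(s,225,215,160,120,5,'pics/s_c.png')
crop(t,205,170,110,120,5,'pics/t_stand.png')
crop(t,360,180,120,150,4,'pics/t_car.png')
E
```

```text
(no output)
```

View pics/s_c.png

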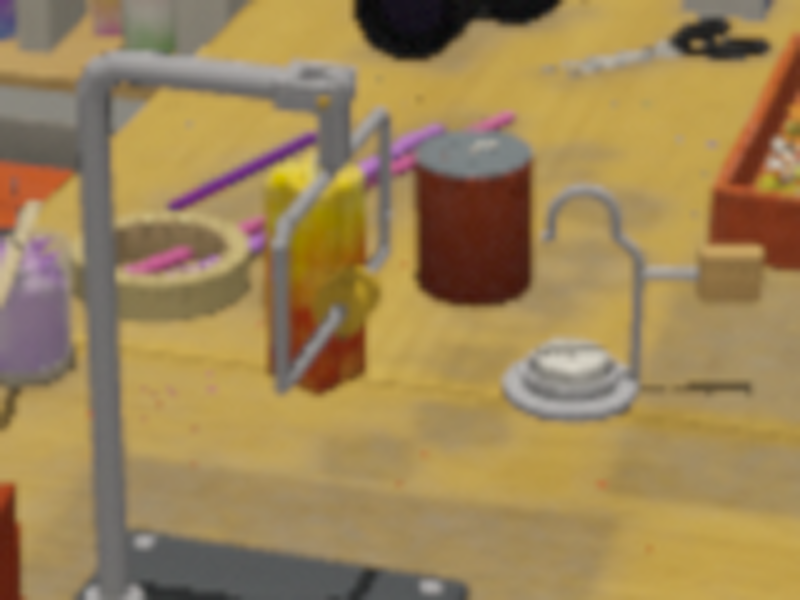

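View pics/t_stand.png

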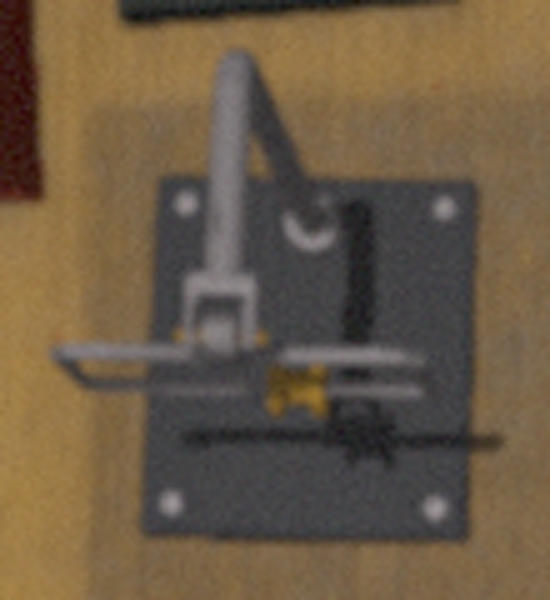

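View pics/t_car.png

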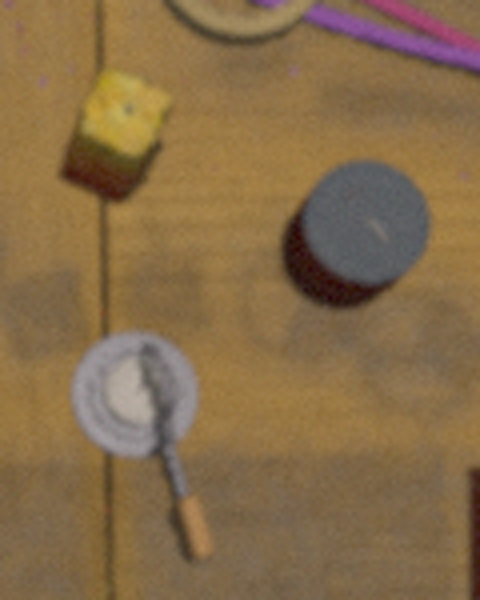

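```bash
python3 - <<'E'
from h import *
S=lambda x,y:np.array([x/5+225,y/5+215]); T=lambda x,y:np.array([x/5+205,y/5+170]); C=lambda x,y:np.array([x/4+360,y/4+180])
def fit(obs,g):
    def f(p):
        r=R.from_euler('z',p[2]); 
        return np.concatenate([proj(n,r.apply(np.array(P)/1000)+[p[0],p[1],0])[0]-px for n,P,px in obs])
    s=least_squares(f,g);print(s.x,np.degrees(s.x[2]));print(s.fun.reshape(-1,2).round(1).tolist());return s.x
st=[('top',(130,75,12),T(162,178)),('top',(130,-75,12),T(475,183)),('top',(-40,75,12),T(143,535)),('top',(-40,-75,12),T(467,540)),
('side',(0,68,175),S(280,387)),('side',(0,-68,175),S(387,258)),('side',(0,68,242),S(280,243)),('side',(0,-68,242),S(385,115)),('top',(0,68,175),T(92,385)),('top',(0,-68,175),T(422,390))]
p=fit(st,[.55,.1,0])
r=R.from_euler('z',p[2])
for y in (-30,-20,-10,0,10):
    q=r.apply([0,y/1000,.175])+[p[0],p[1],0];print(y,proj('top',q)[0]*5-np.array([205,170])*5,proj('side',q)[0]*5-np.array([225,215])*5)
ca=[('side',(0,0,118),S(585,193)),('side',(17,0,90),S(548,236)),('side',(-78,0,70),S(730,273)),('side',(-61,0,70),S(700,272)),('top',(4.5,0,8),C(135,394)),('top',(-78,0,85),C(195,530)),('top',(-95,0,85),C(204,556)),('top',(-61,0,85),C(186,500))]
fit(ca,[.5,-.15,0])
for n,px,z in(('candle',(449,233),.088),('orange',(390,206),.129),('mould',(201,336),.051)): print(n,plane('top',px,z))
E
```

```text
[ 0.60456578  0.08698163 -0.02541816] -1.4563530316269813
[[-1.4, -1.4], [0.4, -1.0], [-1.6, -0.2], [-0.4, 0.4], [1.1, 0.0], [0.3, -1.6], [0.7, -2.4], [0.8, -1.5], [-1.3, -0.5], [1.0, 0.1]]
-30 [331.47617817 388.26968471] [361.97755989 285.50357368]
-20 [306.33463612 387.68524597] [354.71554624 295.14452709]
-10 [281.20259373 387.10102806] [347.33562365 304.94201487]
0 [256.08004561 386.51703086] [339.83489697 314.89988054]
10 [230.96698639 385.93325423] [332.21037553 325.02209452]
[ 0.55865403 -0.20468597  0.25678325] 14.712596651873984
[[0.5, -0.9], [1.1, 0.3], [0.5, 0.2], [0.1, 0.4], [-0.2, -0.1], [-0.1, -0.9], [-0.0, 0.5], [-0.1, -1.2]]
candle [ 0.65094053 -0.31497728  0.088     ]
orange [ 0.70029795 -0.18515701  0.129     ]
mould [0.4329151  0.21910575 0.051     ]
```

```bash
cat >> h.py <<'E'
def todo(target,yaw):
    s=arm.sense();q=s['tool_rot'];r=R.from_quat([q[1],q[2],q[3],q[0]])
    d=r.inv().apply(np.array(target)-s['tcp_pos'])
    rt=R.from_matrix(np.array([[np.cos(yaw),np.sin(yaw),0],[np.sin(yaw),-np.cos(yaw),0],[0,0,-1]]).astype(float))
    print('t',s['t'],'tcp',s['tcp_pos'].round(4),'shift mm',(d*1000).round(1),'rot deg',np.degrees((r.inv()*rt).as_rotvec()).round(2),'F',s['wrist_force'].round(2),'op',round(s['opening'],4))
E
python3 -m pendant '[0,0,5.8,0,0,0,0.088,0,0,5.8,0,0,0,0.088]'
python3 -c "
from h import *
todo([.4835,-.2248,.30],.2568)"
```

```text
t: 0.27
tcp_pos: [0.2879, -0.582, 0.4029]
tool_rot: [-0.002, 0.992, 0.126, -0.001]
wrist_force: [0.4, 0.1, 0.5]
opening: 0.0882
t 0.2667 tcp [ 0.2879 -0.582   0.4029] shift mm [ 278.8 -296.5  103.8] rot deg [-0.21  0.04 -0.21] F [0.39 0.08 0.46] op 0.0882
```

```bash
python3 -m pendant '[0,0,0,0.03,-0.032,0.008,0.06,0,0,0,0.03,-0.032,0.008,0.06,0,0,0,0.03,-0.032,0.008,0.06,0,0,0,0.03,-0.032,0.008,0.06,0,0,0,0.03,-0.032,0.008,0.06,0,0,0,0.03,-0.032,0.008,0.06,0,0,0,0.03,-0.032,0.008,0.06,0,0,0,0.03,-0.032,0.008,0.06,0,0,0,0,0,0,0.06]'
python3 -c "
from h import *
todo([.4835,-.2248,.30],.2568)"
```

```text
t: 1.02
tcp_pos: [0.4477, -0.2892, 0.3378]
tool_rot: [-0.002, 0.993, 0.119, -0.003]
wrist_force: [-0.2, 0.6, 0.1]
opening: 0.06
t 1.0167 tcp [ 0.4477 -0.2892  0.3378] shift mm [ 50.2 -54.   37.7] rot deg [-0.22  0.34 -1.06] F [-0.2   0.65  0.07] op 0.06
```

```bash
python3 -m pendant '[0,0,-0.5,0.025,-0.027,0.015,0.06,0,0,-0.5,0.022,-0.024,0.015,0.06,0,0,0,0.004,-0.004,0.005,0.06,0,0,0,0,0,0,0.06]'
python3 - <<'E'
from h import *
import cv2
todo([.4835,-.2248,.30],.2568)
for n,b in(("side",(330,215)),("top",(320,200))):
    i=arm.camera(n)[:,:,::-1];x,y=b;cv2.imwrite(f'pics/{n}1.png',cv2.resize(i[y:y+130,x-40:x+120],None,fx=4,fy=4,interpolation=cv2.INTER_CUBIC))
E
```

```text
t: 1.35
tcp_pos: [0.4824, -0.2249, 0.3033]
tool_rot: [-0.002, 0.991, 0.13, -0.003]
wrist_force: [-0.1, -0.9, 0.3]
opening: 0.0602
t 1.35 tcp [ 0.4824 -0.2249  0.3033] shift mm [1.1 0.2 3.3] rot deg [-0.25  0.37  0.26] F [-0.11 -0.89  0.26] op 0.0602
```

View pics/side1.png

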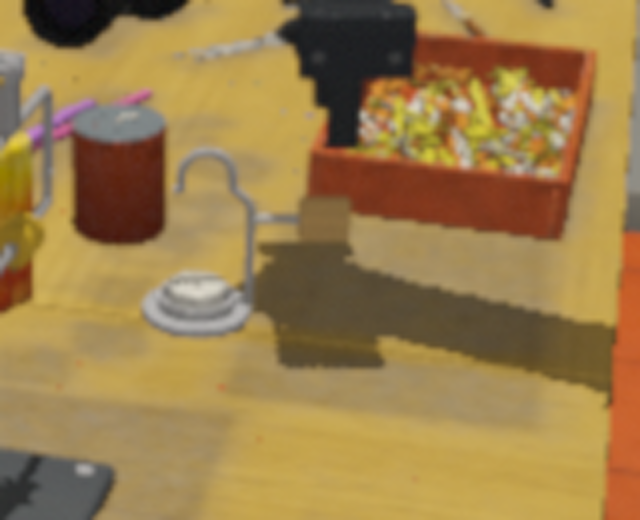

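View pics/top1.png

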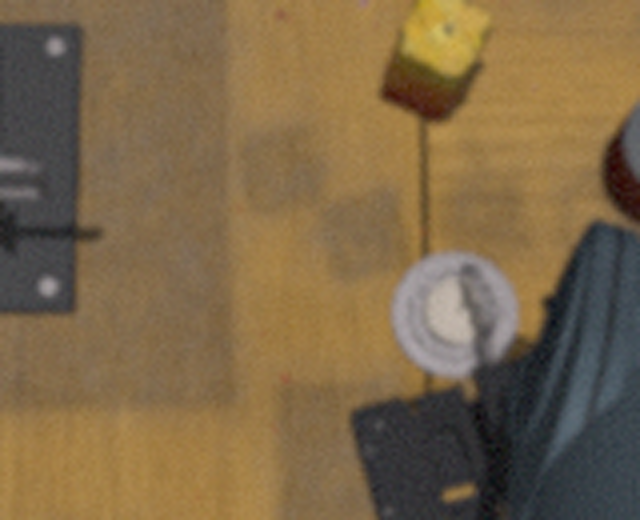

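```bash
python3 - <<'E'
from h import *
for P in ([.4824,-.2249,.137],[.4824,-.2249,.156],[.4835,-.2248,.07]): print((proj('side',P)[0]-[290,215])*4)
E
```

```text
[333.10917351 125.0786677 ]
[334.74115974  97.73633743]
[325.81093733 219.05851539]
```

```bash
python3 -m pendant '[0,0.3,0.2,0.001,0,0.02,0.06,0,0,0,0,0,0.02,0.06,0,0,0,0,0,0.02,0.06,0,0,0,0,0,0.015,0.06,0,0,0,0,0,0.008,0.06,0,0,0,0,0,0.003,0.06,0,0,0,0,0,0,0.06]'
python3 - <<'E'
from h import *
import cv2
todo([.4835,-.2248,.217],.2568)
for n,b in(("side",(330,215)),):
    i=arm.camera(n)[:,:,::-1];x,y=b;cv2.imwrite(f'pics/{n}2.png',cv2.resize(i[y:y+130,x-40:x+120],None,fx=4,fy=4,interpolation=cv2.INTER_CUBIC))
E
```

```text
t: 2.03
tcp_pos: [0.4798, -0.2398, 0.2201]
tool_rot: [0.004, 0.993, 0.119, 0.002]
wrist_force: [-0.3, 0.1, 0.6]
opening: 0.0599
t 2.0333 tcp [ 0.4798 -0.2398  0.2201] shift mm [  7.1 -13.7   3. ] rot deg [ 0.46 -0.16 -1.08] F [-0.35  0.15  0.55] op 0.0599
```

View pics/side2.png

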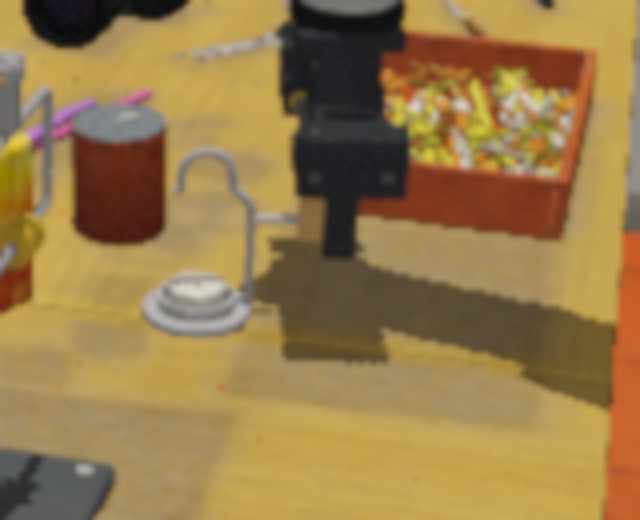

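```bash
python3 -m pendant '[0,0,-0.5,0.004,-0.007,0.0015,0.06,0,0,-0.5,0.003,-0.0065,0.0015,0.06,0,0,0,0,0,0,0.06]'
python3 - <<'E'
from h import *
todo([.4835,-.2248,.217],.2568)
E
```

```text
t: 2.33
tcp_pos: [0.4845, -0.2252, 0.2196]
tool_rot: [0.005, 0.992, 0.127, 0.004]
wrist_force: [0.3, 0.6, -0.0]
opening: 0.0602
t 2.3333 tcp [ 0.4845 -0.2252  0.2196] shift mm [-0.9 -0.7  2.6] rot deg [ 0.63 -0.35 -0.1 ] F [ 0.34  0.58 -0.03] op 0.0602
```

```bash
python3 -m pendant '[0.3,-0.3,0,-0.001,0,0.002,0.06,0,0,0,0,0,0,0.03,0,0,0,0,0,0,0.02,0,0,0,0,0,0,0.014,0,0,0,0,0,0,0,0,0,0,0,0,0,0,0,0,0,0,0,0,0,0,0,0,0,0,0,0]' 55
python3 - <<'E'
from h import *
import cv2
todo([.4835,-.2248,.217],.2568)
for n,b in(("side",(330,215)),):
    i=arm.camera(n)[:,:,::-1];x,y=b;cv2.imwrite(f'pics/{n}3.png',cv2.resize(i[y:y+130,x-40:x+120],None,fx=4,fy=4,interpolation=cv2.INTER_CUBIC))
E
```

```text
t: 3.0
tcp_pos: [0.4844, -0.2246, 0.2188]
tool_rot: [0.003, 0.992, 0.128, 0.002]
wrist_force: [-1.0, -0.2, 0.2]
opening: 0.0156
t 3.0 tcp [ 0.4844 -0.2246  0.2188] shift mm [-0.9 -0.   1.8] rot deg [ 0.37 -0.14  0.03] F [-1.02 -0.18  0.24] op 0.0156
```

View pics/side3.png

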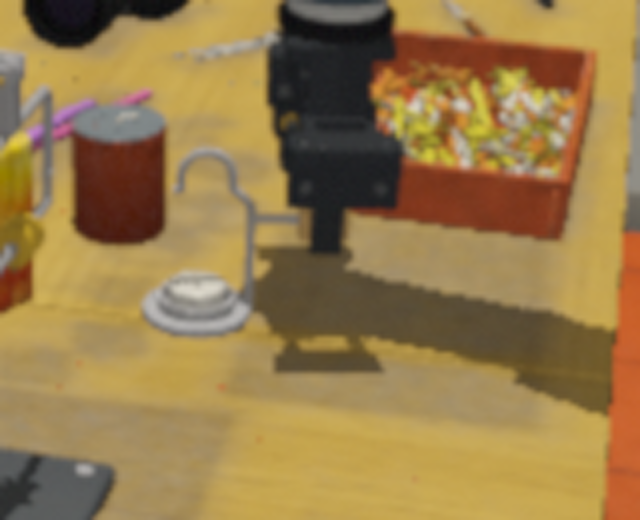

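```bash
python3 -m pendant '[0,0,0,0,0,0,0,0,0,0,0,0,0,0,0,0,0,0,0,0,0,0,0,0,0,0,0,0,0,0,0,0,0,0,0]' 55
python3 - <<'E'
from h import *
todo([.4835,-.2248,.217],.2568)
E
```

```text
t: 3.47
tcp_pos: [0.4844, -0.2245, 0.2188]
tool_rot: [0.003, 0.992, 0.128, 0.002]
wrist_force: [0.1, -0.3, 0.4]
opening: 0.0119
t 3.4667 tcp [ 0.4844 -0.2245  0.2188] shift mm [-0.9  0.1  1.8] rot deg [ 0.35 -0.13  0.04] F [ 0.1  -0.29  0.42] op 0.0119
```

```bash
python3 -m pendant '[0,0,0,0,0,-0.002,0,0,0,0,0,0,-0.004,0,0,0,0,0,0,-0.006,0,0,0,0,0,0,-0.006,0,0,0,0,0,0,-0.006,0,0,0,0,0,0,-0.004,0,0,0,0,0,0,-0.002,0,0,0,0,0,0,0,0]'
python3 - <<'E'
from h import *
import cv2
todo([.4835,-.2248,.25],.2568)
print(arm.sense()['ft_torque'])
for n,b in(("side",(330,215)),):
    i=arm.camera(n)[:,:,::-1];x,y=b;cv2.imwrite(f'pics/{n}4.png',cv2.resize(i[y:y+130,x-40:x+120],None,fx=4,fy=4,interpolation=cv2.INTER_CUBIC))
E
```

```text
t: 4.13
tcp_pos: [0.4828, -0.2242, 0.2511]
tool_rot: [0.002, 0.992, 0.128, -0.0]
wrist_force: [0.4, -0.9, -4.4]
opening: 0.0115
t 4.1333 tcp [ 0.4828 -0.2242  0.2511] shift mm [0.6 0.7 1.2] rot deg [0.25 0.08 0.02] F [ 0.4  -0.9  -4.43] op 0.0115
[-0.0048439   0.21874952  0.01112144]
```

View pics/side4.png

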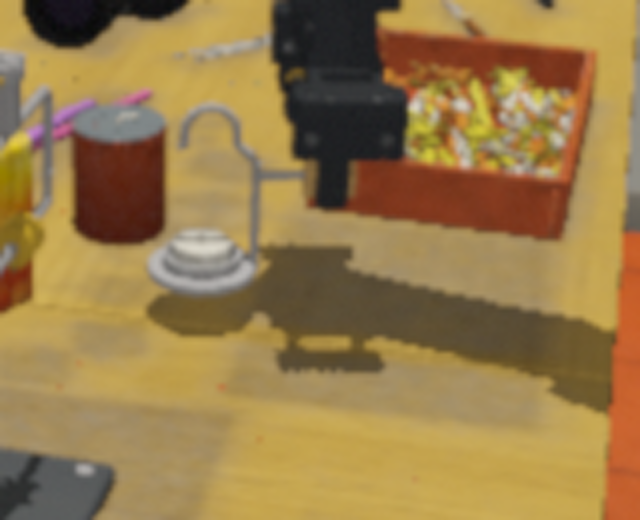

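```bash
python3 -m pendant '[0,0,2,0,0,-0.006,0,0,0,4,0,0,-0.01,0,0,0,4,0,0,-0.014,0,0,0,4,0,0,-0.014,0,0,0,2,0,0,-0.014,0,0,0,0,0,0,-0.01,0,0,0,0,0,0,-0.004,0,0,0,0,0,0,0,0]'
python3 - <<'E'
from h import *
todo([.4672,.0755,.3258],-.0254)
E
```

```text
t: 4.85
tcp_pos: [0.4814, -0.2231, 0.3236]
tool_rot: [0.001, 1.0, -0.016, -0.003]
wrist_force: [0.5, 0.1, -3.7]
opening: 0.0114
t 4.85 tcp [ 0.4814 -0.2231  0.3236] shift mm [ -24.  -298.    -2.6] rot deg [ 0.11  0.34 -0.42] F [ 0.55  0.07 -3.71] op 0.0114
```

```bash
python3 -m pendant '[0,0,0,0,-0.004,0,0,0,0,0,-0.001,-0.008,0,0,0,0,0,-0.001,-0.014,0,0,0,0,0,-0.002,-0.02,0,0,0,0,0,-0.002,-0.024,0,0,0,0,0,-0.002,-0.026,0,0,0,0,0,-0.002,-0.026,0,0,0,0,0,-0.002,-0.026,0,0,0,0,0,-0.002,-0.026,0,0,0,0,0,-0.002,-0.026,0,0,0,0,0,-0.002,-0.024,0,0,0,0,0,-0.002,-0.02,0,0,0,0,0,-0.002,-0.014,0,0,0,0,0,-0.001,-0.008,0,0,0,0,0,0,-0.004,0,0,0,0,0,0,0,0,0]'
python3 - <<'E'
from h import *
todo([.4672,.0755,.3258],-.0254)
E
```

```text
t: 6.18
tcp_pos: [0.4574, 0.0682, 0.313]
tool_rot: [-0.001, 1.0, -0.01, -0.012]
wrist_force: [-0.4, -0.4, -2.6]
opening: 0.0112
t 6.1833 tcp [0.4574 0.0682 0.313 ] shift mm [  9.3  -7.5 -13. ] rot deg [-0.06  1.42  0.27] F [-0.43 -0.42 -2.62] op 0.0112
```

```bash
python3 -m pendant '[0,0.7,0.1,0.003,-0.003,-0.005,0,0,0.5,0.1,0.003,-0.003,-0.006,0,0,0,0,0.002,-0.001,-0.002,0,0,0,0,0,0,0,0,0,0,0,0,0,0,0]'
python3 - <<'E'
from h import *
import cv2
todo([.4672,.0755,.3258],-.0254)
for n,b in(("side",(270,205)),("top",(200,170))):
    i=arm.camera(n)[:,:,::-1];x,y=b;cv2.imwrite(f'pics/{n}5f.png',i);cv2.imwrite(f'pics/{n}5.png',cv2.resize(i[y:y+120,x-30:x+130],None,fx=5,fy=5,interpolation=cv2.INTER_CUBIC))
E
```

```text
t: 6.6
tcp_pos: [0.4672, 0.0722, 0.3272]
tool_rot: [0.0, 1.0, -0.015, -0.001]
wrist_force: [-0.1, -0.4, -3.3]
opening: 0.0113
t 6.6 tcp [0.4672 0.0722 0.3272] shift mm [-0.1 -3.3  1.4] rot deg [ 0.03  0.09 -0.26] F [-0.08 -0.42 -3.35] op 0.0113
```

View pics/side5.png

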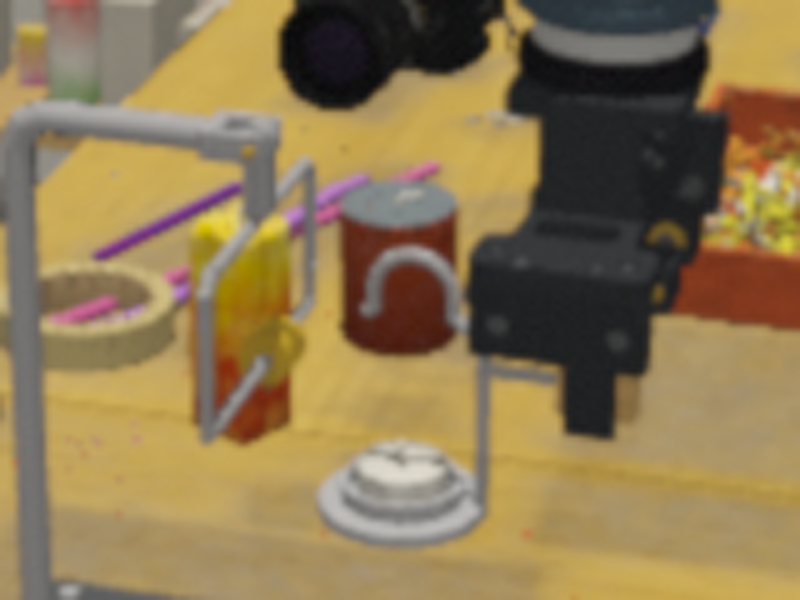

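View pics/top5.png

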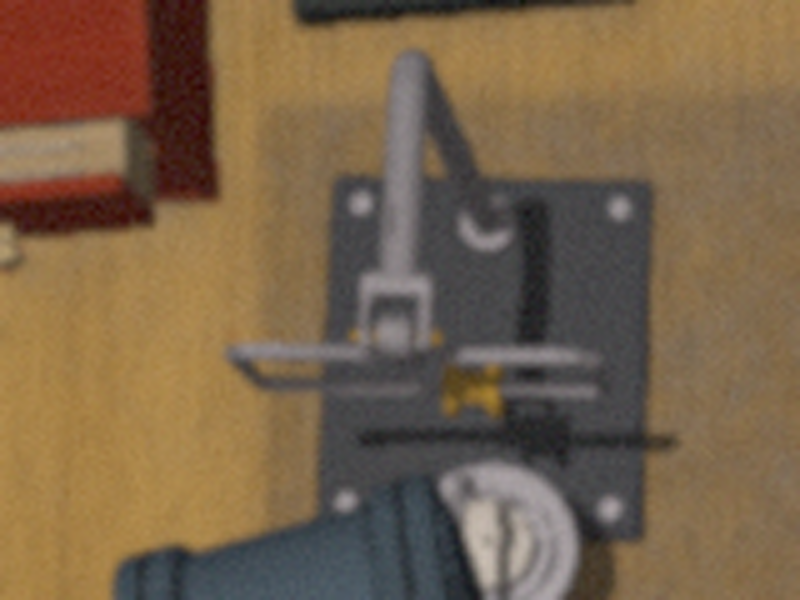

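```bash
python3 - <<'E'
from h import *
s=arm.sense();q=s['tool_rot'];r=R.from_quat([q[1],q[2],q[3],q[0]])
S=lambda p:(p-[240,205])*5
T=lambda p:(p-[170,170])*5
def hk(dx,dz,h): return h+r.apply([dx/1000,0,0])+np.array([0,0,dz/1000])
h0=s['tcp_pos']+r.apply([.077,0,0]); h0[2]=s['tcp_pos'][2]-.2188+.115
print('hook0',h0)
for a in((0,3),(18,-24),(-17,0),(17,0)): print(a,S(proj('side',hk(*a,h0))[0]),T(proj('top',hk(*a,h0))[0]))
ys=np.array([.0254,.9997,0]);xs=np.array([.9997,-.0254,0])
for y in(-.012,-.016,-.02):
  c=np.array([.6046,.087,.175])+ys*y; print(y,S(proj('side',c)[0]),T(proj('top',c)[0]))
# edges of collar flanges for -0.016
for y in (-27,-22,-10,-5): 
  c=np.array([.6046,.087,.175])+ys*y/1000; print(y,[T(proj('top',c+np.array(o)/1000)[0]).round() for o in((12,0,0),(-12,0,0),(0,0,12))])
E
python3 -c "
import cv2
i=cv2.imread('pics/side5f.png');cv2.imwrite('pics/z.png',cv2.resize(i[240:300,270:350],None,fx=10,fy=10,interpolation=cv2.INTER_CUBIC))
i=cv2.imread('pics/top5f.png');cv2.imwrite('pics/z2.png',cv2.resize(i[225:285,220:300],None,fx=10,fy=10,interpolation=cv2.INTER_CUBIC))"
```

```text
hook0 [0.54401084 0.06990588 0.22313307]
(0, 3) [418.67746544 252.3132757 ] [454.86624748 520.974532  ]
(18, -24) [375.51576619 306.95026467] [465.94453391 483.83381792]
(-17, 0) [458.80053456 264.11815353] [453.56429357 567.0653323 ]
(17, 0) [378.59446169 254.02630966] [458.14207172 477.24581156]
-0.012 [273.73007438 352.97793832] [461.18448928 387.1326715 ]
-0.016 [276.68702135 349.05248705] [471.23709823 387.36618871]
-0.02 [279.62491825 345.15232544] [481.29122662 387.59974122]
-27 [array([499., 358.]), array([498., 418.]), array([496., 383.])]
-22 [array([487., 358.]), array([486., 418.]), array([483., 382.])]
-10 [array([457., 357.]), array([456., 417.]), array([452., 382.])]
-5 [array([444., 357.]), array([443., 417.]), array([440., 381.])]
```

View pics/z.png

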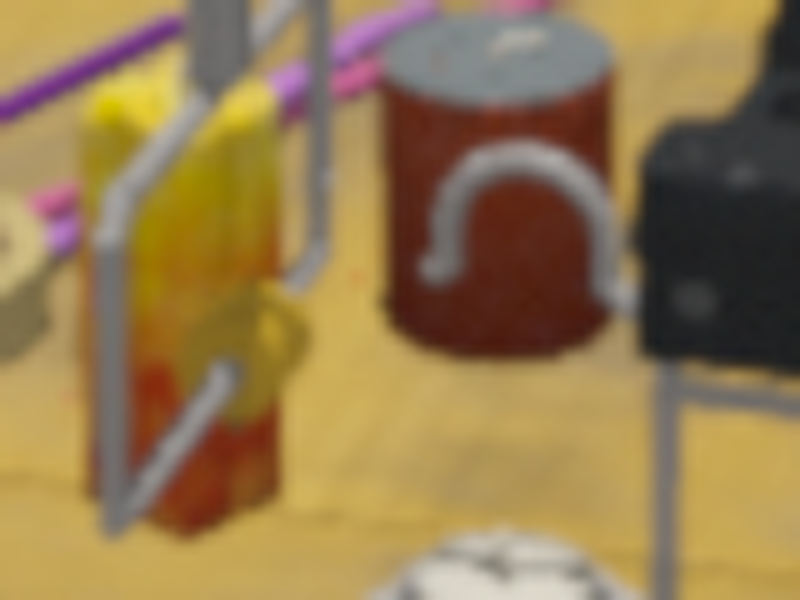

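View pics/z2.png

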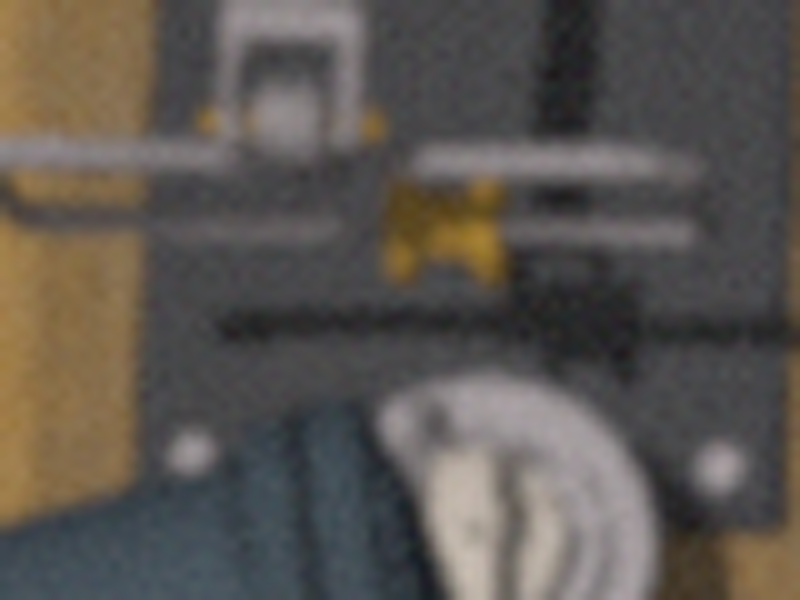

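```bash
python3 -m pendant '[0,0,0,0.004,-0.001,0,0,0,0,0,0.007,-0.001,0,0,0,0,0,0.007,0,0,0,0,0,0,0.007,0,0,0,0,0,0,0.004,0,0,0,0,0,0,0,0,0,0]'
python3 - <<'E'
from h import *
todo([.5272,.0714,.3255],-.0254)
E
```

```text
t: 7.2
tcp_pos: [0.4994, 0.0727, 0.3263]
tool_rot: [0.0, 1.0, -0.016, -0.001]
wrist_force: [0.3, 1.0, -2.8]
opening: 0.0116
t 7.2 tcp [0.4994 0.0727 0.3263] shift mm [27.8  0.4  0.7] rot deg [ 0.06  0.14 -0.32] F [ 0.3   1.05 -2.8 ] op 0.0116
```

```bash
python3 -m pendant '[0,0,-0.1,0.004,0,0,0,0,0,-0.1,0.006,0,0,0,0,0,-0.1,0.006,0,0,0,0,0,0,0.006,-0.0005,0,0,0,0,0,0.004,0,0,0,0,0,0,0,0,0,0]'
python3 - <<'E'
from h import *
import cv2
todo([.5272,.0725,.3255],-.0254)
for n,(x,y) in(("side",(260,235)),("top",(220,215))):
    i=arm.camera(n)[:,:,::-1];cv2.imwrite(f'pics/{n}6.png',cv2.resize(i[y:y+60,x:x+80],None,fx=10,fy=10,interpolation=cv2.INTER_CUBIC))
E
```

```text
t: 7.7
tcp_pos: [0.5283, 0.0723, 0.3258]
tool_rot: [0.001, 1.0, -0.013, -0.002]
wrist_force: [0.3, 0.8, -2.5]
opening: 0.0113
t 7.7 tcp [0.5283 0.0723 0.3258] shift mm [-1.1 -0.1  0.3] rot deg [0.07 0.18 0.01] F [ 0.27  0.85 -2.52] op 0.0113
```

View pics/side6.png

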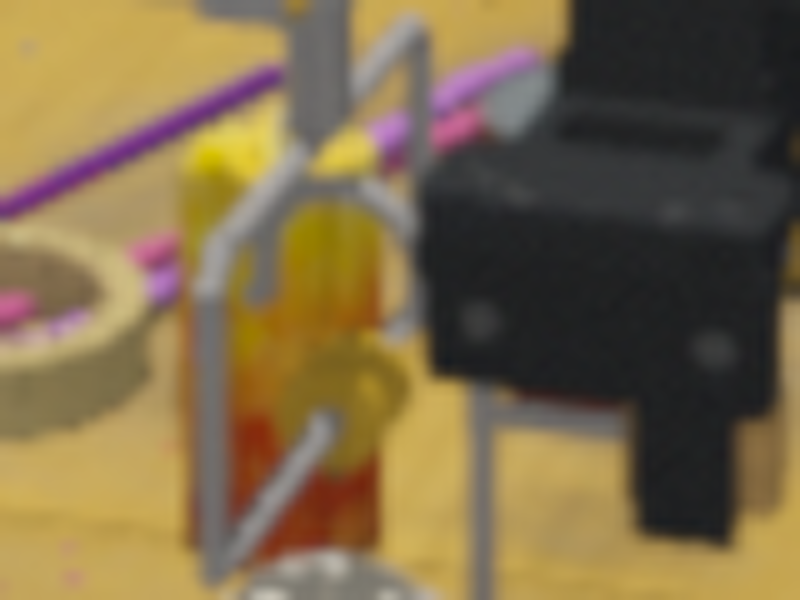

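View pics/top6.png

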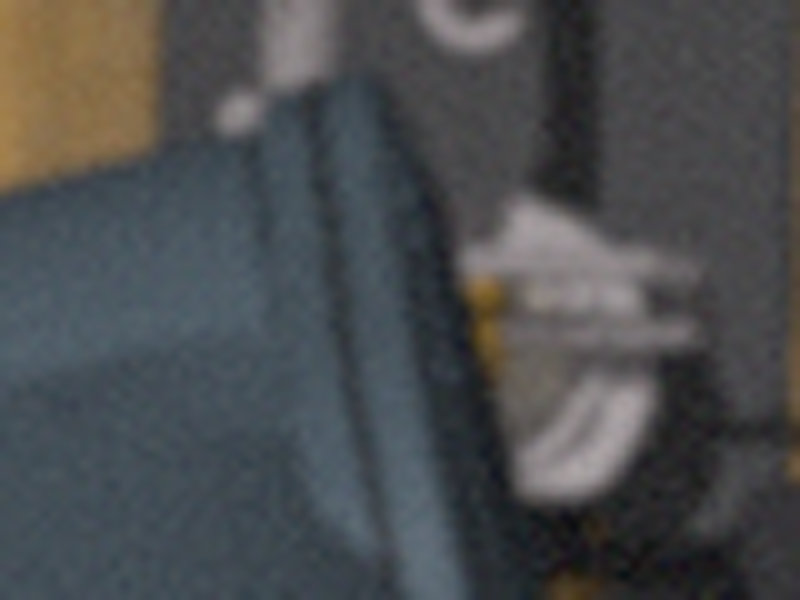

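```bash
python3 - <<'E'
from h import *
s=arm.sense();q=s['tool_rot'];r=R.from_quat([q[1],q[2],q[3],q[0]])
S=lambda p:(p-[260,235])*10
h0=s['tcp_pos']+r.apply([.077,0,0]); h0[2]=s['tcp_pos'][2]-.2188+.115
print(h0)
for a in((0,3),(18,-24)): print(a,S(proj('side',h0+np.array([a[0],0,a[1]])/1000)[0]))
ys=np.array([.0254,.9997,0])
for y,z in((68,175),(68,242),(-68,242),(-5.5,175)):
  print(y,z,S(proj('side',np.array([.6046,.087,z/1000])+ys*y/1000)[0]))
for d in np.eye(3)*.001: print(S(proj('side',h0+d)[0])-S(proj('side',h0)[0]))
E
```

```text
[0.60446091 0.07048812 0.22184548]
(0, 3) [352.40649678 178.92885404]
(18, -24) [270.18367896 288.07433821]
68 175 [220.57097681 574.40572173]
68 242 [216.52350847 261.96498467]
-68 242 [428.02861393  15.46381933]
-5.5 175 [337.76785049 418.82274396]
[-4.63637824 -0.53427182]
[-1.38193658  1.83451261]
[-0.0091608  -4.44294738]
```

```bash
python3 -m pendant '[0,0,0,0,0,0.003,0,0,0,0,0,0,0.004,0,0,0,0,0,0,0.004,0,0,0,0,0,0,0.004,0,0,0,0,0,0,0.004,0,0,0,0,0,0,0.003,0,0,0,0,0,0,0.002,0,0,0,0,0,0,0,0]'
python3 - <<'E'
from h import *
todo([.5272,.0725,.3258-.0395],-.0254)
print(arm.sense()['ft_torque'])
E
```

```text
t: 8.47
tcp_pos: [0.5258, 0.0724, 0.2984]
tool_rot: [0.001, 1.0, -0.012, -0.003]
wrist_force: [0.2, -0.2, -2.8]
opening: 0.0116
t 8.4667 tcp [0.5258 0.0724 0.2984] shift mm [ 1.4 -0.2 12.1] rot deg [0.1  0.39 0.05] F [ 0.16 -0.2  -2.77] op 0.0116
[-0.00304719  0.25072294 -0.01958453]
```

```bash
python3 -m pendant '[0,0.3,0,0.0008,0,0.001,0,0,0,0,0.0005,0,0.0012,0,0,0,0,0,0,0.0012,0,0,0,0,0,0,0,0]'
python3 - <<'E'
from h import *
todo([.5272,.0725,.3258-.0395],-.0254)
print(arm.sense()['ft_torque'])
E
```

```text
t: 8.8
tcp_pos: [0.5274, 0.0724, 0.2947]
tool_rot: [0.001, 1.0, -0.012, -0.0]
wrist_force: [0.1, 0.3, -2.5]
opening: 0.0112
t 8.8 tcp [0.5274 0.0724 0.2947] shift mm [-0.2 -0.1  8.4] rot deg [0.1  0.03 0.05] F [ 0.11  0.34 -2.48] op 0.0112
[0.0483721  0.26886816 0.01586311]
```

```bash
python3 -m pendant '[0,0,0,0,0,0.001,0,0,0,0,0,0,0.001,0,0,0,0,0,0,0.001,0,0,0,0,0,0,0,0]'
python3 - <<'E'
from h import *
todo([.5272,.0725,.3258-.0395],-.0254)
print(arm.sense()['ft_torque'])
E
```

```text
t: 9.13
tcp_pos: [0.5276, 0.0725, 0.2918]
tool_rot: [0.001, 1.0, -0.012, 0.0]
wrist_force: [0.0, 0.5, -2.2]
opening: 0.0113
t 9.1333 tcp [0.5276 0.0725 0.2918] shift mm [-0.4 -0.   5.5] rot deg [ 0.09 -0.01  0.05] F [ 0.04  0.51 -2.18] op 0.0113
[-0.00080448  0.27143526  0.00989832]
```

```bash
python3 - <<'E'
from h import *
import cv2
for n,(x,y) in(("side",(260,235)),):
    i=arm.camera(n)[:,:,::-1];cv2.imwrite(f'pics/{n}7.png',cv2.resize(i[y:y+60,x:x+80],None,fx=10,fy=10,interpolation=cv2.INTER_CUBIC))
E
```

```text
(no output)
```

View pics/side7.png

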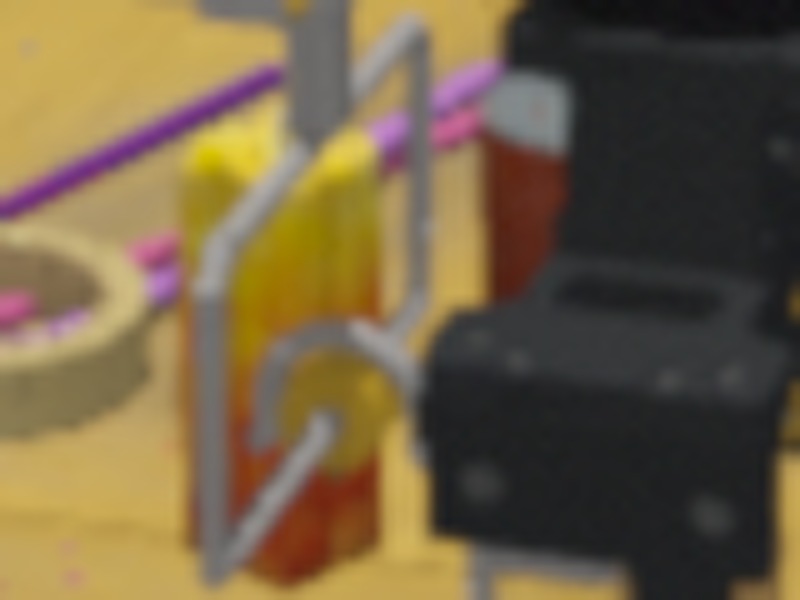

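```bash
python3 -m pendant '[0,0,0,0,0,0.001,0,0,0,0,0,0,0.001,0,0,0,0,0,0,0,0]'
python3 - <<'E'
from h import *
todo([.5272,.0725,.3258-.0395],-.0254)
print(arm.sense()['ft_torque'])
E
```

```text
t: 9.43
tcp_pos: [0.5277, 0.0724, 0.2898]
tool_rot: [0.001, 1.0, -0.012, 0.0]
wrist_force: [-0.3, -0.4, -2.3]
opening: 0.0115
t 9.4333 tcp [0.5277 0.0724 0.2898] shift mm [-0.5 -0.1  3.5] rot deg [ 0.08 -0.03  0.05] F [-0.3  -0.4  -2.28] op 0.0115
[ 0.02671937  0.29824749 -0.00943614]
```

```bash
python3 -m pendant '[0,0,0,0,0,0.001,0,0,0,0,0,0,0.0005,0,0,0,0,0,0,0,0]'
python3 - <<'E'
from h import *
todo([.5272,.0725,.3258-.0395],-.0254)
print(arm.sense()['ft_torque'])
E
```

```text
t: 9.68
tcp_pos: [0.5277, 0.0724, 0.2881]
tool_rot: [0.001, 1.0, -0.012, 0.0]
wrist_force: [-0.1, 1.1, -3.0]
opening: 0.0116
t 9.6833 tcp [0.5277 0.0724 0.2881] shift mm [-0.5 -0.1  1.8] rot deg [ 0.08 -0.03  0.04] F [-0.12  1.08 -2.96] op 0.0116
[0.06223183 0.2369022  0.03047563]
```

```bash
python3 -m pendant '[0,0,0,0,0,0.001,0,0,0,0,0,0,0,0]'
python3 - <<'E'
from h import *
todo([.5272,.0725,.3258-.0395],-.0254)
print(arm.sense()['ft_torque'])
E
```

```text
t: 9.85
tcp_pos: [0.5277, 0.0724, 0.287]
tool_rot: [0.001, 1.0, -0.012, 0.0]
wrist_force: [-0.0, 0.6, -2.6]
opening: 0.0114
t 9.85 tcp [0.5277 0.0724 0.287 ] shift mm [-0.5 -0.   0.7] rot deg [ 0.08 -0.03  0.05] F [-0.03  0.62 -2.62] op 0.0114
[0.01668015 0.25213968 0.01048878]
```

```bash
python3 -m pendant '[0,0,0,0,0,0.001,0,0,0,0,0,0,0,0]'
python3 - <<'E'
from h import *
todo([.5272,.0725,.3258-.0395],-.0254)
print(arm.sense()['ft_torque'])
E
```

```text
t: 10.02
tcp_pos: [0.5281, 0.0725, 0.2862]
tool_rot: [0.001, 1.0, -0.012, 0.001]
wrist_force: [0.4, -0.2, -0.1]
opening: 0.0114
t 10.0167 tcp [0.5281 0.0725 0.2862] shift mm [-0.9  0.  -0.1] rot deg [ 0.07 -0.1   0.04] F [ 0.39 -0.16 -0.13] op 0.0114
[ 0.02296575  0.23051991 -0.03172268]
```

```bash
python3 -m pendant '[0,0,0,0,0,0.0008,0,0,0,0,0,0,0,0]'
python3 - <<'E'
from h import *
todo([.5272,.0725,.3258-.0395],-.0254)
print(arm.sense()['ft_torque'])
E
```

```text
t: 10.18
tcp_pos: [0.5287, 0.0725, 0.286]
tool_rot: [0.0, 1.0, -0.012, 0.002]
wrist_force: [0.2, 0.4, -0.8]
opening: 0.0115
t 10.1833 tcp [0.5287 0.0725 0.286 ] shift mm [-1.5  0.  -0.3] rot deg [ 0.05 -0.21  0.04] F [ 0.22  0.43 -0.75] op 0.0115
[-0.05252377  0.14488532 -0.0164143 ]
```

```bash
python3 -m pendant '[0,0.1,0,-0.0006,0,0.0007,0,0,0,0,0,0,0,0]'
python3 - <<'E'
from h import *
import cv2
todo([.5272,.0725,.3258-.0395],-.0254)
print(arm.sense()['ft_torque'])
for n,(x,y) in(("side",(260,245)),("top",(220,215))):
    i=arm.camera(n)[:,:,::-1];cv2.imwrite(f'pics/{n}8.png',cv2.resize(i[y:y+60,x:x+80],None,fx=10,fy=10,interpolation=cv2.INTER_CUBIC))
E
```

```text
t: 10.35
tcp_pos: [0.5284, 0.0725, 0.2856]
tool_rot: [0.0, 1.0, -0.012, 0.003]
wrist_force: [-0.9, -0.7, -0.5]
opening: 0.0115
t 10.35 tcp [0.5284 0.0725 0.2856] shift mm [-1.2  0.  -0.7] rot deg [ 0.04 -0.39  0.03] F [-0.86 -0.7  -0.51] op 0.0115
[ 0.03784175  0.0844101  -0.01081775]
```

View pics/side8.png

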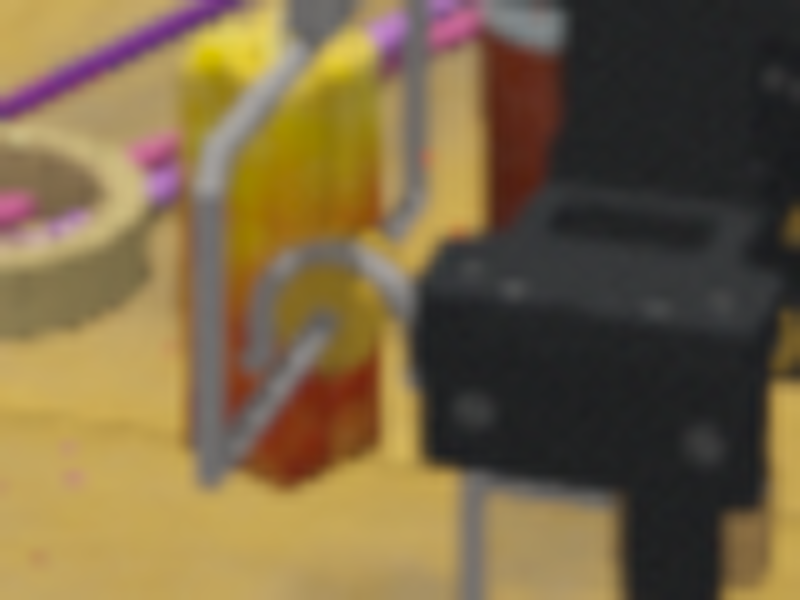

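```bash
python3 -m pendant '[0,0,0,0,0,0,0,0,0,0,0,0,0,0,0,0,0,0,0,0,0]' 10; python3 -m pendant '[0,0,0,0,0,0,0.013,0,0,0,0,0,0,0.016,0,0,0,0,0,0,0.02,0,0,0,0,0,0,0.03,0,0,0,0,0,0,0.04,0,0,0,0,0,0,0.04]' 5
python3 - <<'E'
from h import *
import cv2
todo([.5272,.0725,.3258-.0395],-.0254)
for n,(x,y) in(("side",(260,235)),):
    i=arm.camera(n)[:,:,::-1];cv2.imwrite(f'pics/{n}9.png',cv2.resize(i[y:y+90,x:x+120],None,fx=6.5,fy=6.5,interpolation=cv2.INTER_CUBIC))
E
```

```text
t: 10.7
tcp_pos: [0.5286, 0.0727, 0.2858]
tool_rot: [0.0, 1.0, -0.012, 0.004]
wrist_force: [-0.7, -0.3, -0.9]
opening: 0.0118
t: 11.2
tcp_pos: [0.5289, 0.0728, 0.2861]
tool_rot: [0.0, 1.0, -0.012, 0.004]
wrist_force: [0.0, 0.5, -0.3]
opening: 0.038
t 11.2 tcp [0.5289 0.0728 0.2861] shift mm [-1.7  0.4 -0.2] rot deg [ 0.01 -0.47  0.05] F [ 0.04  0.46 -0.29] op 0.038
```

View pics/side9.png

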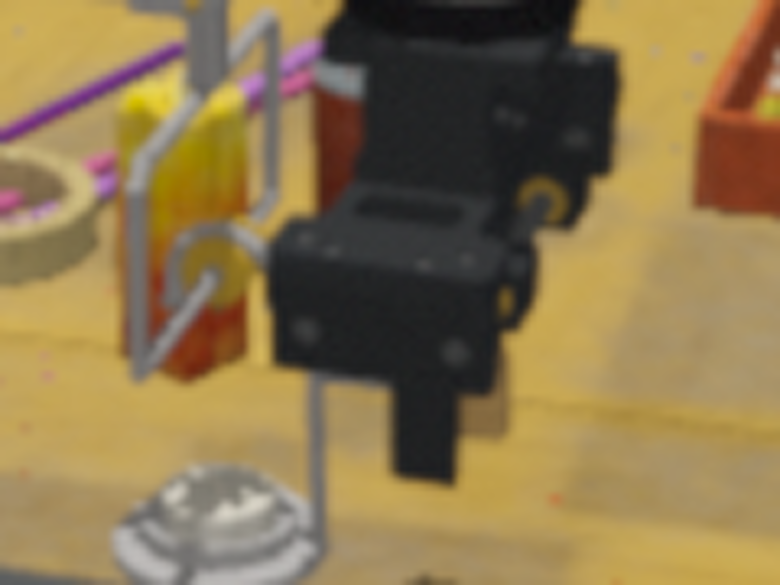

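```bash
python3 -m pendant '[0,0,0,0,0,0,0.06,0,0,0,0,0,0,0.06,0,0,0,0,0,0,0.06,0,0,0,0,0,0,0.06]'; python3 -m pendant '[0,0,0,-0.004,0,0,0.06,0,0,0,-0.008,0,0,0.06,0,0,0,-0.01,0,0,0.06,0,0,0,-0.01,0,0,0.06,0,0,0,-0.01,0,0,0.06,0,0,0,-0.005,0,0,0.06,0,0,0,0,0,0,0.06]'
python3 - <<'E'
from h import *
todo([.4272,.0725,.3258-.0395],-.0254)
E
```

```text
t: 11.58
tcp_pos: [0.5289, 0.0728, 0.2861]
tool_rot: [0.0, 1.0, -0.012, 0.004]
wrist_force: [0.4, 1.0, 0.3]
opening: 0.0596
t: 12.17
tcp_pos: [0.4756, 0.0739, 0.2853]
tool_rot: [0.0, 1.0, -0.012, 0.003]
wrist_force: [0.4, 0.3, 0.0]
opening: 0.0604
t 12.1667 tcp [0.4756 0.0739 0.2853] shift mm [-48.3   2.6  -1.3] rot deg [ 0.03 -0.35  0.07] F [0.42 0.26 0.01] op 0.0604
```

```bash
python3 -m pendant '[0,0,0,-0.008,0,0,0.06,0,0,0,-0.012,0,0,0.06,0,0,0,-0.012,0,-0.004,0.06,0,0,0,-0.008,0.005,-0.015,0.06,0,0,0,0,0.02,-0.02,0.06,0,0,0,0,0.03,-0.02,0.06,0,0,0,0,0.03,-0.01,0.06,0,0,0,0,0.03,0,0.06,0,0,0,0,0.02,0,0.06,0,0,0,0,0,0,0.06,0,0,0,0,0,0,0.06,0,0,0,0,0,0,0.06,0,0,0,0,0,0,0.06,0,0,0,0,0,0,0.06]'
python3 - <<'E'
from h import *
import cv2
todo([.4272,.0725,.3258-.0395],-.0254)
for n,(x,y) in(("side",(260,235)),("top",(205,190))):
  for k in (0,1):
    i=arm.camera(n)[:,:,::-1]
  cv2.imwrite(f'pics/{n}10f.png',i);cv2.imwrite(f'pics/{n}10.png',cv2.resize(i[y:y+90,x:x+120],None,fx=6.5,fy=6.5,interpolation=cv2.INTER_CUBIC))
E
```

```text
t: 13.33
tcp_pos: [0.4266, -0.0613, 0.3575]
tool_rot: [-0.0, 1.0, -0.009, 0.004]
wrist_force: [0.2, -0.4, -1.4]
opening: 0.06
t 13.3333 tcp [ 0.4266 -0.0613  0.3575] shift mm [  -2.3 -133.7   71.3] rot deg [-0.02 -0.51  0.47] F [ 0.24 -0.41 -1.35] op 0.06
```

View pics/side10.png

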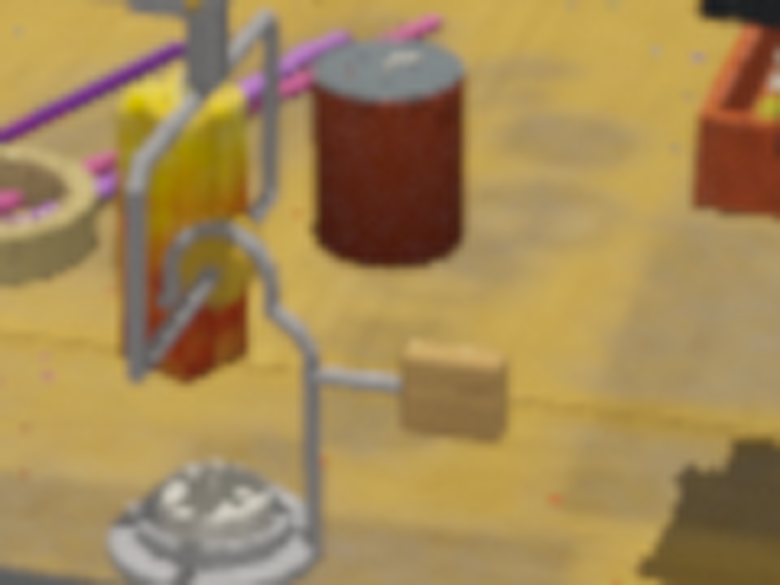

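View pics/top10.png

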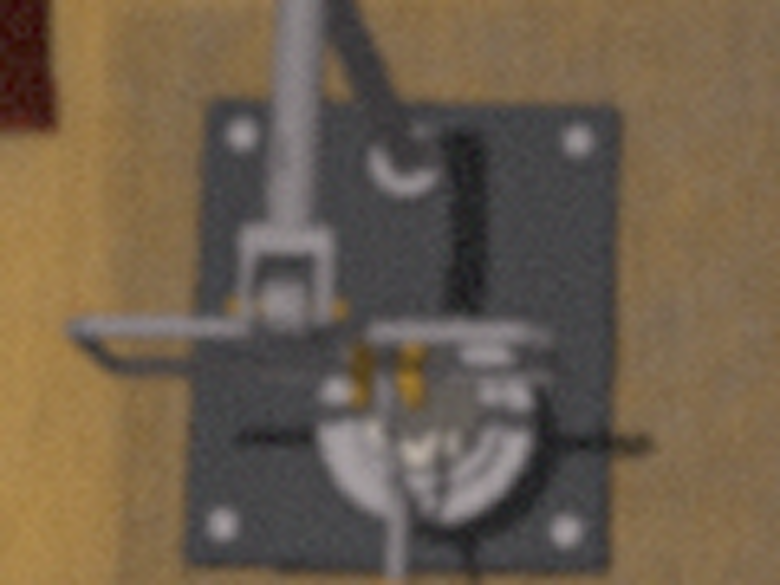

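```bash
python3 -m pendant '[0,0,0,0,0,0,0.06,0,0,0,0,0,0,0.06,0,0,0,0,0,0,0.06,0,0,0,0,0,0,0.06,0,0,0,0,0,0,0.06,0,0,0,0,0,0,0.06,0,0,0,0,0,0,0.06,0,0,0,0,0,0,0.06,0,0,0,0,0,0,0.06,0,0,0,0,0,0,0.06,0,0,0,0,0,0,0.06,0,0,0,0,0,0,0.06,0,0,0,0,0,0,0.06,0,0,0,0,0,0,0.06]'
python3 - <<'E'
from h import *
import cv2
f=[]
for k in range(8): f.append(arm.camera('side').astype(int)[250:340,275:345])
f0=cv2.imread('pics/side10f.png')[:,:,::-1].astype(int)[250:340,275:345]
print([round(abs(a-f[0]).mean(),2) for a in f],abs(f0-f[0]).mean())
E
```

```text
t: 14.7
tcp_pos: [0.4268, -0.0612, 0.3574]
tool_rot: [-0.0, 1.0, -0.008, 0.004]
wrist_force: [-0.1, 0.2, 0.3]
opening: 0.06
[np.float64(0.0), np.float64(0.6), np.float64(0.61), np.float64(0.62), np.float64(0.64), np.float64(0.65), np.float64(0.64), np.float64(0.63)] 0.7477248677248677
```

Nothing moves in the pictures beyond camera noise, so I'm handing in.

```bash
python3 -c "
from workcell import arm
print(arm.finish_job())"
```

```text
the job is handed in; nothing more can be done
None
```

The tealight carrier is hanging by its hook in the collar's groove, and I handed the job in at about 15 s of the 64 s allowed. I gripped the handle, passed the hook through the loop above the lower bar, lowered it until it took up the weight, then let go and backed away.

- **Seating:** The collar was about 16.5 mm to the -y side of the bar's middle in both camera views. The hook touched down with hook_seat about 7 mm above the bar axis, as expected for the groove. The top picture shows the hook wire between the two brass flanges.
- **Forces:** The readings at the end of each move changed by only about 2–3 N on touchdown, and the gripper never came near the hanger. Forces within a move are not reported.
- **Stillness:** Eight pictures of the carrier in a row differ only by camera noise. It hangs upright, the tealight is in its dish, and the arm is clear.
- **Bystanders:** The two candles stand where they were in the last pictures. I did not look at the mould again, but the arm's path stayed clear of it.

The arm drifted up to 15 mm from the commanded path in some longer moves. I corrected this after each one, before it mattered. The calibration left differences of 1–2.5 pixels (about 3–5 mm), much the same for hook and hanger, so their alignment to each other was barely affected.

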